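# Set and clamp the cooling rack's sliding leg

### The arm

A 7-joint arm with a two-finger parallel gripper is mounted at the origin on a cart in front of the work surface, level with it; the furniture and walls round the work are solid. World frame = base frame: x ahead of the robot, y to its left, z up, the work surface at z = 0. Lengths are in m, angles in degrees, forces in N, time in s.
With the tool pointing down it reaches from about 0.4 to 0.85 m from the base axis. Payload 10.4 kg.
Tool frame: the origin (TCP) lies at the very end of the fingers, on their centre line; the grasp point (between the pads) lies 19 mm behind it; z points along the fingers, y is the line along which they close (so a half turn about z gives the same grasp; the last joint's range is limited). The gripper opens to 85 mm and grips with 20 to 120 N. Pads are 22 mm wide; open, the fingers measure 114 mm over their backs; the gripper's body (76 mm by 85 mm) begins 54 mm behind the grasp point. The pads swing forward as they close: fully open they stand 13 mm farther back than shut.
Start: joints at [-71.368, 19.034, -3.707, 83.658, 1.238, 77.344, -5.071], TCP at [0.213, 0.588, 0.231] pointing down, gripper open.
Joint ranges: [-148.97, 148.97], [-28.65, 121.19], [-84.17, 76.75], [9.2, 138.47], [-72.65, 252.65], [3.7, 117.97], [-149.18, 149.18]. Speed limits (degrees/s): [127.2, 127.2, 159.86, 159.86, 180, 180, 180].

### API

Orientations are given as a 3x3 rotation matrix whose columns are the frame's x, y, z axes.
In Python, from rig import read_state, read_camera, camera_info, finish_job gives the robot as it stands.
- The arm moves only by the tool servo_tool, never from a script. Its argument "motion" is one flat list of numbers, 4 for each row, row after row: the shift along the tool's x, y, z in cm, then the turn about the tool's z in rad. A call has 1 to 20 rows; each row is the pose to reach, as a shift and turn from the pose commanded when the call began, along the tool's axes at that moment; what a row does not reach only later rows make up. A row lasts 1/8 s, in which the tool goes at most 62.5 mm and 10.7 degrees, less where a joint would pass 70% of its speed; a pose out of reach is approached as far as the arm can. A call with a gripper value outside its range is refused whole. "hand" is the opening, from 0 (shut) to 1 (fully open), set as the call begins (left out, the last holds). The fingers move at their own pace and stop on an object; "newtons" is the grip in N (left out, the last holds). Time passes only in rows, so rows that repeat a pose let the fingers close. It gives the time, the measured TCP pose, the force, the opening and the grip force at its end, in the units of the state.
- read_state(): the state, without advancing time (a new reading comes with each control period).
- read_camera(name): name is "scene" or "top"; returns (picture, depth): 420x560x3 uint8, red, green, blue; 420x560 float32, m along the optical axis (not along the pixel's ray), 0 where there is no reading.
- camera_info(name): a dict with "intrinsics" (3x3 intrinsics, pixels), "k1" (the pictures are not rectified: a ray, as slopes to the right and down, at radius r is drawn at 1 + k1 r^2 times it, then the intrinsics apply), "rvec" (rotation vector, rad) and "tvec" (3), from world to camera coordinates, as OpenCV has them. Camera axes: x right, y down, z forward; pixel columns grow to the right and rows downward; lengths in m; the calibration is good to about 2 mm. A picture is of the moment at which its call begins. camera_info takes no time and is no camera call.
- finish_job(): hands the job in; it is judged then, once.
The state is a dict: "t": time; "joints": joint angles; "joint_vel": joint speeds; "tau": joint torques, N m; "tool_pos": TCP position; "tcp_rot": TCP orientation; "force": force on the tool from outside, world axes, zero at the start; "moment": the same for the moment, N m; "opening": opening from 0.0 (shut) to 1.0 (fully open); "gripper_force": force on a finger pad.
Only numpy, scipy, OpenCV 4.12 (cv2) and the standard library are available. Lean on these libraries where they do the work, as an engineer would, in place of code of your own. Each camera call takes 0.05 s, during which the arm holds its last target. There are 200 camera calls.

### The job

Draw the cooling rack's sprung leg out until its pointer stands over the ridge of the clip on the rule and, holding it there, squeeze the cam lever on the leg fully shut against the stem; the lever must not be shut anywhere else. Finish still holding: keep the leg at the mark with stem and shut lever squeezed together in the gripper, so that the thumb screw can be tightened. Leave the waffle on the rack and the fruit bowls where they are.

Things in the scene. Friction and masses are not known exactly. Their poses are not given: they have to be found in the camera images.
- rack: Wire cooling rack, 160 (x) x 200 mm (y), wires 64 mm above the table, fixed. Origin on the table under its centre, z up. The leg comes out towards the rack's -x (roughly to the robot) from a 26 mm square sleeve, mouth at x = -100 mm; its black collar bears a thumb screw (top at z = 74 mm; leave it alone). A rule 26 mm wide, 4 mm high lies along y = -112 mm, x -60 to -320 mm.
- leg (a joint): How far the sliding leg is drawn out (towards the rack's -x), in m: 0 fully in, where it starts; 0.11 the far stop. A spring pulls it in with about 2 N at 0 to 6 N at 0.1, so it runs back if let go, even with the lever shut.
- leg_grip (a point): Point on the centre line of the leg's stem (18 mm square, along the rack's x at y = 0), 45 mm above the table; moves with the leg. 11.5 mm further out (-x) is the inner face of the cross foot that ends the leg in a T: 116 mm long in y, 14 mm thick, z 35 to 55 mm. Fingers lowered either side of the stem here can pull on that face, and close along y on lever and stem.
- leg_pointer (a point): Point near the tip of the leg's pointer, a 4 mm wide needle, 38.5 mm above the table, that sticks out from the right (-y) end of the cross foot over the rule; moves with the leg. At y = -100 mm in the rack's frame, 18.5 mm further out (-x) than leg_grip.
- length_mark: The mark: a steel clip, 16 (x) x 30 mm (y), fixed on the rule, with a 3 mm wide ridge along y across its middle (top at 24 mm; the pointer passes above). Origin on the table under the ridge, axes parallel to the rack's. The leg is at length when the pointer stands over the ridge (same x in this frame), 35 to 90 mm further out than it starts.
- lever (a joint): Angle of the cam lever on the stem's left (+y) side, in rad: 0 shut (parallel to the stem, 1 mm off it), 0.3 fully open, 0.24 to 0.3 at the start. Stiff: about 5 N at the tip moves it; it stays where it is left. Stem and shut lever together are 25 mm wide, from 9 mm right to 16 mm left of the stem's centre line; open, up to 33 mm left.
- lever_tip (a point): Outer (left) face of the lever's free tip, 45 mm above the table; moves with lever and leg. The lever is a black bar, 58 mm long from its upright pivot, 6 mm thick, 16 mm high; the pivot is 13 mm left of the stem's centre line, 51.5 mm inward (+x) of leg_grip; the tip is 5 mm short of the cross foot.
- waffle: Bystander: square waffle, 83 x 110 x 27 mm, lying loose on the rack; origin under its centre.
- plum_bowl: Bystander: glass bowl of chopped plums, 115 mm across, 69 mm high, on the table; origin under its centre.
- kiwi_bowl: Bystander: glass bowl of chopped kiwi, 120 mm across, 69 mm high, on the table; origin under its centre.

How it is judged:
By the outcome, as a careful person would: the job done as asked, in the order asked, and still so for the second after the job is handed in, while the arm keeps its last pose, push and grip.
It also fails if it takes over 32 s, if anything falls off the work surface, if the arm or the gripper's body presses on something with over 40 N, if the wrist force passes 120 N, or if a joint passes its speed limit or range.

## Working session

There is one attempt and no reset: what is moved stays moved. The work goes in short steps, Python scripts to look and compute and a tool call to move; the robot and the scene stay as the last step left them, time stands still between calls to the robot, and variables do not carry over. Pictures are saved under pics/ and viewed, at most 10 in all, crops included, and the job is handed in when it is done.

Besides the shell and the picture viewer there is one more tool, called as name(argument=value, ...), one argument or row to a line, values as JSON. servo_tool: Moves the arm, as the interface text tells. Its arguments: {"type":"object","properties":{"motion":{"type":"array","items":{"type":"number"}},"hand":{"type":"number"},"newtons":{"type":"number"}},"required":["motion"]}

```bash
mkdir -p pics; cat > h.py <<'E'
import numpy as np, cv2
from rig import *
def cam(n):
    c=camera_info(n);K=np.array(c['intrinsics']);R=cv2.Rodrigues(np.array(c['rvec'],float))[0];t=np.array(c['tvec'],float).ravel()
    return K,np.array([c['k1'],0,0,0,0],float),R,t
def rays(n,px):
    K,d,R,t=cam(n)
    u=cv2.undistortPoints(np.array(px,float).reshape(-1,1,2),K,d).reshape(-1,2)
    return -R.T@t,np.c_[u,np.ones(len(u))]@R
def plane(n,px,z):
    o,v=rays(n,px); return o+v*((z-o[2])/v[:,2])[:,None]
def proj(n,P):
    K,d,R,t=cam(n); return cv2.projectPoints(np.array(P,float).reshape(-1,1,3),R,t,K,d)[0].reshape(-1,2)
def pts(n,D):
    h,w=D.shape;g=np.stack(np.meshgrid(np.arange(w),np.arange(h)),-1).reshape(-1,2)
    o,v=rays(n,g); P=o+v*D.reshape(-1,1); P[D.ravel()==0]=np.nan
    return P.reshape(h,w,3)
E
python3 - <<'E'
from h import *
for n in('scene','top'):
    I,D=read_camera(n); np.savez(f'{n}0.npz',I=I,D=D)
    cv2.imwrite(f'pics/{n}0.png',I[:,:,::-1]); K,d,R,t=cam(n); print(n,-R.T@t,R[2],K[0,0],d[0])
s=read_state();print(s['t'],s['tool_pos'],s['tcp_rot'])
E
```

```text
scene [-0.03409946  0.91132708  0.58644763] [ 0.59498627 -0.62629664 -0.50372994] 497.7691910546286 0.05484400178352141
top [0.52370826 0.27528945 0.91965985] [ 0.05652558 -0.00828414 -0.99836678] 419.331270381633 -0.11041695932519817
0.1 [0.21291289 0.58724927 0.23060317] [[-9.40138862e-01  3.40791430e-01 -3.49398775e-04]
 [ 3.40791595e-01  9.40138038e-01 -1.24872475e-03]
 [-9.70716153e-05 -1.29304683e-03 -9.99999159e-01]]
```

View pics/top0.png

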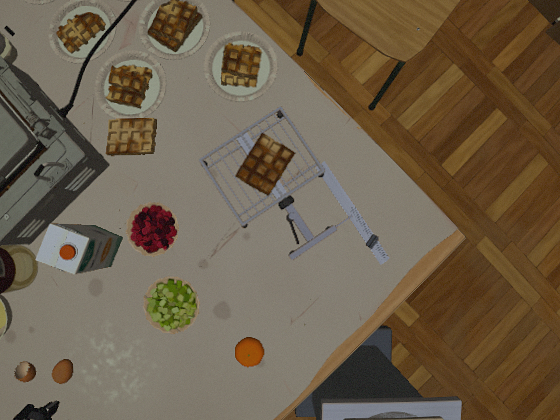

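View pics/scene0.png

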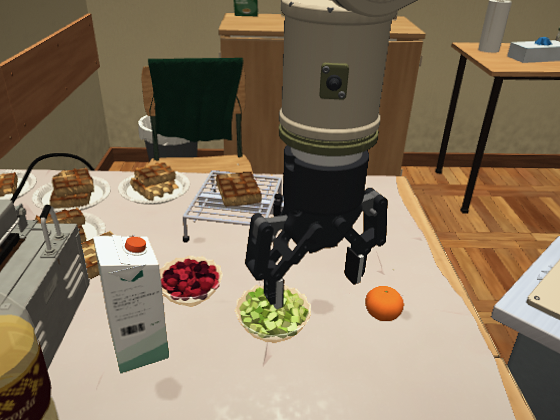

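The top view shows the rack centred near (263,165), the collar at (287,202), the lever near (294,232), the cross foot from (291,257) to (336,228) and the clip at (372,241). The arm hides the leg in the scene view. Next I'll zoom in and measure.

```bash
python3 - <<'E'
from h import *
f=np.load('top0.npz');I,D=f['I'],f['D']
c=I[150:275,255:405,::-1]; cv2.imwrite('pics/crop0.png',cv2.resize(c,(750,625)[:2],interpolation=cv2.INTER_CUBIC)[:600])
P=pts('top',D)
for (u,v) in [(263,165),(287,202),(315,242),(300,252),(330,232),(294,232),(350,205),(372,241),(384,260),(305,220),(200,162),(246,226),(281,110),(324,174)]:print(u,v,P[v,u].round(4))
E
```

```text
263 165 [0.6564 0.2975 0.0865]
287 202 [0.5838 0.2479 0.0745]
315 242 [0.5035 0.1885 0.0561]
300 252 [0.4826 0.2192 0.0568]
330 232 [0.5245 0.1576 0.0555]
294 232 [0.5234 0.2319 0.0529]
350 205 [0.5845 0.1067 0.0029]
372 241 [0.5063 0.06   0.0143]
384 260 [0.4646 0.0303 0.0031]
305 220 [5.501e-01 2.054e-01 1.000e-04]
200 162 [0.664  0.4279 0.0661]
246 226 [0.5348 0.3341 0.0078]
281 110 [0.7768 0.2627 0.0631]
324 174 [0.6523 0.1647 0.0021]
```

View pics/crop0.png

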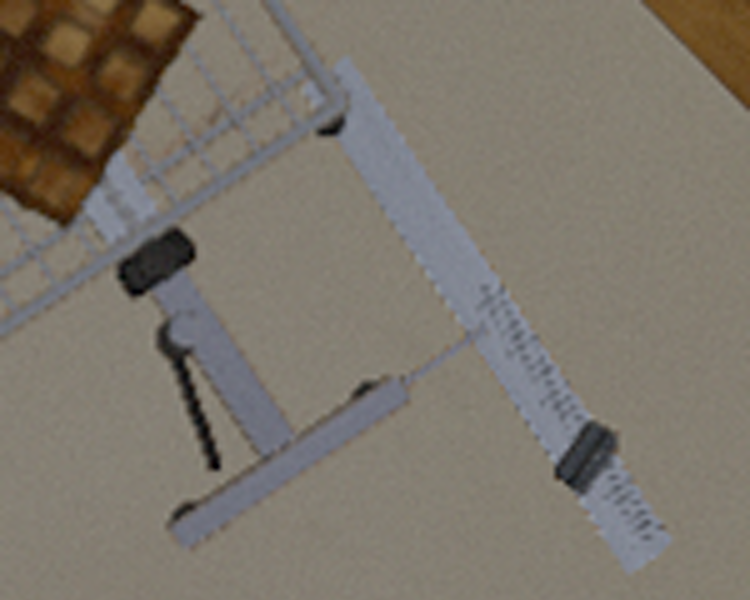

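The crop shows the stem from (290,205) to the foot, the open lever's tip at (298,243), the pointer tip at (351,217) and the clip at (372,241) in full-image pixels. I'll fit the foot, clip and rule.

```bash
cat > fit.py <<'E'
from h import *
def fit(I,D,box=(255,150,405,300),v=1):
    P=pts('top',D);u0,v0,u1,v1=box;sub=np.zeros(D.shape,bool);sub[v0:v1,u0:u1]=1
    hsv=cv2.cvtColor(I,cv2.COLOR_RGB2HSV).astype(int)
    def big(m,near=None):
        n,l,s,c=cv2.connectedComponentsWithStats(m.astype(np.uint8)); return l==1+np.argmax(s[1:,4])
    out={}
    # rule: bluish low z
    m=big(sub&(I[...,2].astype(int)>I[...,0].astype(int)+4)&(P[...,2]<.012)); ij=np.argwhere(m)[:,::-1]
    W=plane('top',ij,.004)[:,:2]; r=cv2.minAreaRect((W*1000).astype(np.float32)); print('rule',r)
    c=W.mean(0);_,_,V=np.linalg.svd(W-c);ax=V[0]*np.sign(V[0][0]); print('rule axis deg',np.degrees(np.arctan2(ax[1],ax[0])),c)
    return P,hsv,sub,ax,big
E
python3 - <<'E'
from fit import *
f=np.load('top0.npz');I,D=f['I'],f['D']
P,hsv,sub,ax,big=fit(I,D)
g=I.astype(int)
m=sub&(P[...,2]>.045)&(P[...,2]<.066);m[:,:]&=True
yy,xx=np.mgrid[:420,:560]
stemfoot=m&(yy>205)&(xx>285)&(xx<345)
ij=np.argwhere(stemfoot)[:,::-1];W=plane('top',ij,.055)[:,:2]
blue=(g[...,2]>g[...,0]+4)[stemfoot]
def rot(a,W): c,s=np.cos(a),np.sin(a); return W@np.array([[c,-s],[s,c]])  # into rack frame
th=np.arctan2(ax[1],ax[0]);Q=rot(th,W)
print(len(Q),Q.min(0),Q.max(0))
# histogram along rack x of the width in y
for x in np.arange(Q[:,0].min(),Q[:,0].max(),.004):
    q=Q[(abs(Q[:,0]-x)<.002)&blue];print(round(x,4),len(q),q[:,1].min().round(4) if len(q) else'',q[:,1].max().round(4) if len(q) else'')
# foot
F=Q[blue&(Q[:,0]<Q[blue,0].min()+.016)];
r=cv2.minAreaRect((W[blue&(Q[:,0]<Q[blue,0].min()+.016)]*1000).astype(np.float32));print('foot',r)
# clip
dark=sub&(g.sum(-1)<210)&(xx>362)&(xx<385)&(yy>230)&(yy<255);ij=np.argwhere(dark)[:,::-1]
C=plane('top',ij,.018)[:,:2];print('clip',len(ij),ij.mean(0),C.mean(0),rot(th,C).mean(0),rot(th,C).min(0),rot(th,C).max(0))
dk=stemfoot|((g.sum(-1)<190)&(xx>285)&(xx<300)&(yy>212)&(yy<246));dk&=(g.sum(-1)<190)&(yy>212)
L=rot(th,plane('top',np.argwhere(dk)[:,::-1],.053)[:,:2]);print('lever',len(L),L.min(0),L.max(0))
for t in [(350.5,217)]: print('pointer tip',rot(th,plane('top',[t],.04)[:,:2]))
print(np.degrees(th))
E
```

```text
rule ((589.7968139648438, 116.82942199707031), (204.89781188964844, 24.977901458740234), 34.6651725769043)
rule axis deg 33.6998677990606 [0.58812156 0.11521564]
839 [ 0.51872666 -0.1760633 ] [ 0.61820364 -0.06088415]
0.5187 3 -0.0815 -0.0667
0.5227 100 -0.1738 -0.0632
0.5267 103 -0.1732 -0.0637
0.5307 45 -0.1737 -0.0648
0.5347 10 -0.123 -0.111
0.5387 14 -0.1253 -0.1115
0.5427 14 -0.1247 -0.1109
0.5467 14 -0.1252 -0.1114
0.5507 14 -0.1246 -0.1108
0.5547 14 -0.1251 -0.1113
0.5587 14 -0.1238 -0.1107
0.5627 14 -0.125 -0.0952
0.5667 14 -0.1249 -0.1106
0.5707 14 -0.1242 -0.1111
0.5747 14 -0.1247 -0.1105
0.5787 14 -0.1241 -0.1103
0.5827 15 -0.1246 -0.1023
0.5867 14 -0.124 -0.1017
0.5907 17 -0.1245 -0.1079
0.5947 19 -0.1239 -0.1055
0.5987 17 -0.1244 -0.1067
0.6027 14 -0.1238 -0.1089
0.6067 14 -0.1243 -0.1105
0.6107 14 -0.1231 -0.1099
0.6147 9 -0.1196 -0.1104
foot ((505.61920166015625, 194.83700561523438), (15.454529762268066, 110.5643081665039), 34.34049606323242)
clip 90 [371.48888889 241.05555556] [0.50620448 0.06203923] [ 0.45556155 -0.22924989] [ 0.4436168  -0.24420054] [ 0.46588259 -0.21450135]
lever 67 [ 0.53228955 -0.15945875] [ 0.60148519 -0.06707767]
pointer tip [[ 0.52551232 -0.21543893]]
33.6998677990606
```

```bash
cat > prof.py <<'E'
from h import *
def prof(I,th,xc,yr,z,n=61,half=.03):
    c,s=np.cos(th),np.sin(th);xs=np.linspace(xc-half,xc+half,n);ys=np.linspace(*yr,15)
    X,Y=np.meshgrid(xs,ys,indexing='ij');W=np.stack([c*X-s*Y,s*X+c*Y,0*X+z],-1).reshape(-1,3)
    uv=proj('top',W).astype(np.float32).reshape(n,-1,2)
    g=cv2.remap(cv2.cvtColor(I,cv2.COLOR_RGB2GRAY),uv,None,cv2.INTER_CUBIC).astype(float).mean(1)
    return xs,g
E
python3 - <<'E'
from prof import *
I=np.load('top0.npz')['I'];th=np.radians(34.35)
for nm,xc,yr,z in [('clip',.4529,(-.25,-.225),.024),('clip z14',.4529,(-.25,-.225),.014),('ptr',.5273,(-.2245,-.19),.0385),('footR',.5273,(-.175,-.15),.055),('footL',.5273,(-.10,-.075),.055)]:
    x,g=prof(I,th,xc,yr,z); print(nm,*[f'{a*1e3:.0f}:{b:.0f}' for a,b in zip(x[10:51],g[10:51])])
E
```

```text
clip 433:131 434:123 435:119 436:123 437:130 438:133 439:130 440:126 441:124 442:123 443:119 444:107 445:95 446:88 447:83 448:76 449:70 450:67 451:65 452:62 453:59 454:57 455:56 456:56 457:56 458:59 459:64 460:70 461:81 462:92 463:98 464:103 465:114 466:127 467:134 468:132 469:129 470:129 471:131 472:131 473:128
clip z14 433:120 434:121 435:129 436:134 437:133 438:128 439:124 440:121 441:118 442:109 443:95 444:85 445:79 446:73 447:65 448:61 449:60 450:59 451:57 452:56 453:55 454:54 455:52 456:53 457:58 458:65 459:74 460:86 461:96 462:100 463:106 464:119 465:131 466:135 467:132 468:130 469:131 470:132 471:131 472:127 473:125
ptr 507:128 508:128 509:128 510:128 511:127 512:127 513:128 514:128 515:128 516:127 517:128 518:127 519:127 520:128 521:127 522:125 523:121 524:117 525:115 526:116 527:121 528:127 529:129 530:128 531:128 532:128 533:128 534:128 535:128 536:128 537:127 538:128 539:128 540:128 541:128 542:129 543:128 544:128 545:127 546:127 547:128
footR 507:127 508:126 509:126 510:126 511:127 512:127 513:127 514:128 515:128 516:126 517:120 518:113 519:110 520:113 521:117 522:117 523:116 524:116 525:116 526:118 527:119 528:118 529:113 530:100 531:84 532:76 533:86 534:106 535:120 536:127 537:129 538:128 539:128 540:128 541:128 542:128 543:128 544:127 545:127 546:128 547:127
footL 507:126 508:127 509:127 510:126 511:126 512:126 513:127 514:127 515:125 516:121 517:115 518:111 519:112 520:114 521:115 522:115 523:114 524:113 525:114 526:116 527:117 528:115 529:108 530:94 531:79 532:80 533:97 534:114 535:123 536:127 537:128 538:123 539:114 540:107 541:103 542:105 543:108 544:112 545:112 546:111 547:110
```

servo_tool(
  motion=[-3, -1.8, 0.5, -0.068, -6, -3.6, 1, -0.135, -9, -5.4, 2, -0.203, -12, -7.2, 3, -0.27, -15, -9, 4, -0.338, -18, -10.8, 5, -0.406, -21, -12.6, 6, -0.473, -24, -14.4, 6.5, -0.541, -27, -16.2, 7, -0.609, -30, -18, 7.5, -0.676, -33, -19.8, 8, -0.744, -36, -21.6, 8.5, -0.812, -39, -23.4, 9, -0.88, -41.7, -25.2, 10, -0.947, -41.7, -25.2, 11, -0.947, -41.7, -25.2, 11, -0.947],
  hand=1,
  newtons=40,
)

```text
t: 2.1
tool_pos: [0.5181, 0.2088, 0.1203]
tcp_rot: [[-0.826, -0.564, -0.002], [-0.564, 0.826, -0.001], [0.002, 0.001, -1.0]]
force: [0.6, 1.2, 0.8]
opening: 1.002
gripper_force: 0.0
```

The pointer is at rack-direction x≈0.525 and the clip centre at ≈0.452, so the draw is ≈73 mm, within the 35–90 mm given. Next I'll lower the fingers either side of the stem.

servo_tool(
  motion=[0, -0.1, 2, 0, 0, -0.1, 4, 0, 0, -0.1, 6, 0, 0, -0.1, 7.5, 0, 0, -0.1, 9, 0, 0, -0.1, 9.8, 0, 0, -0.1, 9.8, 0],
)

```text
t: 2.98
tool_pos: [0.5195, 0.2077, 0.0229]
tcp_rot: [[-0.826, -0.564, -0.001], [-0.564, 0.826, -0.0], [0.001, 0.0, -1.0]]
force: [-0.4, -0.4, 0.2]
opening: 1.003
gripper_force: 0.0
```

servo_tool(
  motion=[0.5, 0, 0, 0, 1.0, 0, 0, 0, 1.5, 0, 0, 0, 2, 0, 0, 0, 2.5, 0, 0, 0, 3, 0, 0, 0, 3.5, 0, 0, 0, 4, 0, 0, 0, 4.5, 0, 0, 0, 5, 0, 0, 0, 5.5, 0, 0, 0, 6, 0, 0, 0, 6, 0, 0, 0, 6, 0, 0, 0],
)

```text
t: 4.72
tool_pos: [0.4702, 0.1738, 0.0233]
tcp_rot: [[-0.826, -0.564, -0.0], [-0.564, 0.826, -0.0], [0.0, -0.0, -1.0]]
force: [5.1, 0.2, 2.9]
opening: 0.998
gripper_force: 2.0
```

```bash
python3 - <<'E'
from h import *
for n in('top','scene'):
    I,D=read_camera(n); np.savez(f'{n}1.npz',I=I,D=D)
    if n=='top': c=I[150:300,255:405]; cv2.imwrite('pics/crop1.png',cv2.resize(c,(600,600),interpolation=cv2.INTER_CUBIC)[:,:,::-1])
    else: cv2.imwrite('pics/scene1.png',I[:,:,::-1])
s=read_state();print(s['t'],s['tool_pos'],s['force'])
E
```

```text
4.825 [0.47021395 0.17387176 0.02320682] [4.65734932 0.15663322 2.76997905]
```

View pics/crop1.png

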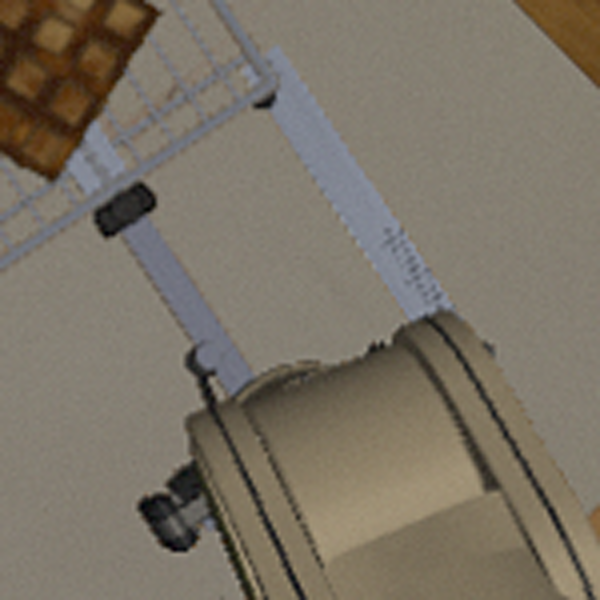

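The top view shows the leg drawn out with its pivot at crop (208,357), i.e. about (307,239) in the full image. The wrist hides the pointer and clip. I'll check the scene view.

```bash
python3 - <<'E'
from h import *
I=np.load('scene1.npz')['I']
th=np.radians(34.35);c,s=np.cos(th),np.sin(th)
w=lambda x,y,z:[c*x-s*y,s*x+c*y,z]
# clip/pointer expected positions
uv=proj('scene',[w(.452,-.235,.02),w(.47,-.2245,.0385)]);print(uv)
u,v=uv.mean(0).astype(int);a,b=max(u-70,0),max(v-55,0);print(a,b)
cv2.imwrite('pics/s1.png',cv2.resize(I[b:b+110,a:a+140],(760,597),interpolation=cv2.INTER_CUBIC)[:,:,::-1])
E
```

```text
[[359.35842434 200.61212802]
 [352.05012351 194.95027831]]
285 142
```

View pics/s1.png

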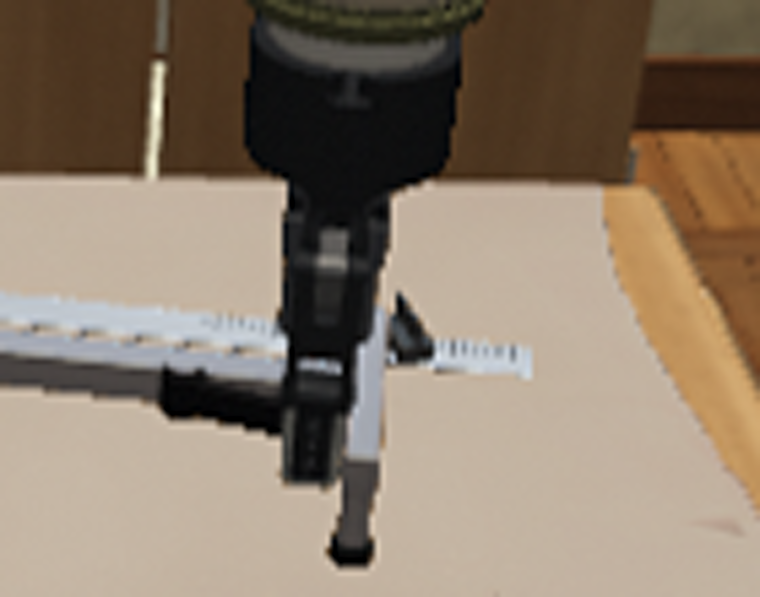

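The scene view clearly shows the foot's outer edge at crop (383,400) and the clip at crop (388–435, 293–362), just beyond it. I'll measure both here.

```bash
cat > sc.py <<'E'
from h import *
th=np.radians(34.35);c,s=np.cos(th),np.sin(th)
def w(x,y,z): return [c*x-s*y,s*x+c*y,z]
def rk(P): P=np.atleast_2d(P); return np.c_[c*P[:,0]+s*P[:,1],-s*P[:,0]+c*P[:,1],P[:,2]]
E
python3 - <<'E'
from sc import *
f=np.load('scene1.npz');I,D=f['I'],f['D'];sc=760/140
def cp(P): return ((proj('scene',P)-[285,142]+.5)*sc).round(0).tolist()
print('ridge proj',cp([w(.452,-.2514,.024),w(.452,-.2214,.024)]))
print('clip top14',cp([w(.444,-.2214,.014),w(.460,-.2214,.014),w(.444,-.2514,.014),w(.460,-.2514,.014),w(.444,-.2214,.004),w(.460,-.2214,.004)]))
P=pts('scene',D)
g=I.astype(int).sum(-1)
yy,xx=np.mgrid[:420,:560]
m=(xx>355)&(xx<367)&(yy>192)&(yy<211)&(g<330)
Q=rk(P[m]);ij=np.argwhere(m)
for p,q,gg in zip(ij,Q,g[m]): print(p[::-1],(q*1000).round(0),gg)
# foot top: depth
m=(xx>345)&(xx<357)&(yy>205)&(yy<228)
Q=rk(P[m]);k=(abs(Q[:,2]-.055)<.003);print('foot x by y');
for y in np.arange(-.19,-.06,.01):
    q=Q[k&(abs(Q[:,1]-y)<.005)]
    if len(q):print(round(y,3),q[:,0].min().round(4),q[:,0].max().round(4))
print('tcp',rk(read_state()['tool_pos']))
E
```

```text
ridge proj [[408.0, 294.0], [407.0, 329.0]]
clip top14 [[423.0, 351.0], [385.0, 347.0], [425.0, 316.0], [387.0, 312.0], [421.0, 372.0], [382.0, 368.0]]
[358 196] [ 456. -251.   23.] 177
[358 197] [ 456. -247.   23.] 24
[359 197] [ 453. -247.   23.] 232
[358 198] [ 455. -247.   20.] 39
[359 198] [ 453. -240.   24.] 114
[360 198] [ 451. -242.   23.] 327
[358 199] [ 455. -243.   19.] 51
[359 199] [ 453. -241.   21.] 77
[360 199] [ 451. -239.   22.] 215
[357 200] [ 457. -250.   13.] 209
[358 200] [ 455. -249.   13.] 92
[359 200] [ 453. -241.   18.] 68
[360 200] [ 451. -232.   23.] 66
[361 200] [ 449. -232.   24.] 231
[357 201] [ 457. -243.   14.] 221
[358 201] [ 455. -243.   14.] 182
[359 201] [ 453. -239.   17.] 104
[360 201] [ 451. -234.   20.] 73
[361 201] [ 449. -227.   24.] 108
[362 201] [ 446. -230.   23.] 294
[357 202] [ 457. -237.   15.] 234
[358 202] [ 454. -241.   12.] 239
[359 202] [ 452. -242.   12.] 187
[360 202] [ 450. -236.   16.] 66
[361 202] [ 448. -228.   21.] 65
[362 202] [ 446. -224.   23.] 155
[356 203] [ 461. -167.   52.] 285
[357 203] [ 457. -238.   11.] 203
[358 2
[... 1113 characters left out ...]
58 207] [ 454. -225.    8.] 52
[359 207] [ 451. -224.    9.] 78
[360 207] [ 449. -225.    9.] 81
[361 207] [ 447. -222.   11.] 76
[362 207] [ 445. -225.   10.] 71
[363 207] [ 442. -225.   10.] 61
[364 207] [ 440. -228.    9.] 172
[356 208] [ 458. -229.    3.] 317
[358 208] [ 453. -224.    7.] 118
[359 208] [ 451. -225.    6.] 125
[360 208] [ 449. -226.    6.] 138
[361 208] [ 447. -223.    8.] 159
[362 208] [ 444. -226.    7.] 309
[363 208] [ 442. -223.    9.] 329
foot x by y
-0.15 0.4602 0.4708
-0.14 0.4621 0.4706
-0.13 0.4616 0.4805
-0.12 0.4614 0.4718
-0.11 0.4609 0.4694
-0.1 0.4605 0.4726
-0.09 0.4601 0.4724
-0.08 0.46 0.4721
-0.07 0.4615 0.4776
tcp [[ 0.48631813 -0.12176709  0.02320682]]
```

```bash
python3 - <<'E'
from sc import *
A=np.load('top0.npz')['I'][220:262,350:396];B=np.load('scene1.npz')['I'][185:220,340:380]
z=lambda a,k:cv2.resize(a,None,fx=k,fy=k,interpolation=cv2.INTER_NEAREST)
a,b=z(A,9),z(B,9.5);
def dr(im,n,off,k,P,col):
    q=((proj(n,P)-off+.5)*k).astype(int)
    for p in q: cv2.circle(im,tuple(map(int,p)),2,col,-1)
for im,n,off,k in((a,'top',(350,220),9),(b,'scene',(340,185),9.5)):
    dr(im,n,off,k,[w(.452,-.2514,.024),w(.452,-.2214,.024)],(255,0,0))
    dr(im,n,off,k,[w(x,y,.014) for x in(.444,.46) for y in(-.2514,-.2214)],(0,255,0))
h=max(a.shape[0],b.shape[0]);o=np.zeros((h,a.shape[1]+b.shape[1],3),np.uint8);o[:a.shape[0],:a.shape[1]]=a;o[:b.shape[0],a.shape[1]:]=b
print(o.shape);cv2.imwrite('pics/clip.png',o[:,:,::-1])
E
```

```text
(378, 794, 3)
```

View pics/clip.png

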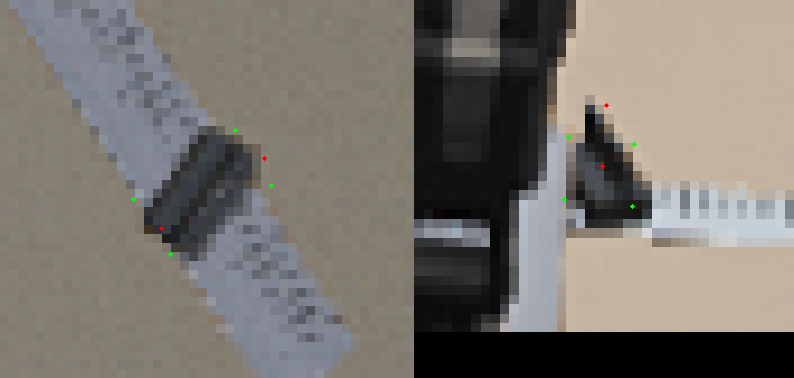

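```bash
python3 - <<'E'
from sc import *
print('scene ridge',(1000*rk(plane('scene',[(358.2,196.2),(362.3,201.8)],.024))).round(1).tolist())
f=np.load('top0.npz');I,D=f['I'],f['D'];P=pts('top',D);g=I.astype(int).sum(-1)
yy,xx=np.mgrid[:420,:560];b=(xx>=364)&(xx<381)&(yy>=231)&(yy<252)
for n,z0,z1,z in(('ridge',.018,.03,.024),('body',.008,.018,.013)):
    m=b&(P[...,2]>z0)&(P[...,2]<z1)&(g<330);Q=1000*rk(plane('top',np.argwhere(m)[:,::-1],z))[:,:2]
    v=np.linalg.svd(Q-Q.mean(0))[2][0];print(n,len(Q),Q.mean(0).round(1),v,'rect',cv2.minAreaRect(Q.astype(np.float32)))
print((1000*P[231:252,364:381,2]).round(0).astype(int));print(g[231:252,364:381])
m=b&(g<270);Q=1000*rk(plane('top',np.argwhere(m)[:,::-1],.014))[:,:2];print('dark',len(Q),Q.mean(0),cv2.minAreaRect(Q.astype(np.float32)))
# rule edges: y extent near clip
mm=(I[...,2].astype(int)>I[...,0].astype(int)+4)&(P[...,2]<.012)&(xx>320)&(xx<395)&(yy>170)&(yy<265)
R=1000*rk(plane('top',np.argwhere(mm)[:,::-1],.004))
for x in range(430,620,20):
    q=R[abs(R[:,0]-x)<5,1]
    if len(q):print(x,np.percentile(q,[2,98]).round(1))
E
```

```text
scene ridge [[455.4, -247.9, 24.0], [445.6, -223.9, 24.0]]
ridge 25 [ 451.8 -237.2] [-0.3243179   0.94594815] rect ((451.7386474609375, -236.93431091308594), (3.773893117904663, 28.955604553222656), 20.14125633239746)
body 82 [ 452.1 -236.6] [-0.39430641  0.91897903] rect ((451.616943359375, -237.03085327148438), (16.40850067138672, 30.294124603271484), 21.98681640625)
[[ 4  1  6  5  2  5  0  3  3  1  3  1  0  3  1  0  3]
 [ 3  4  4  4  3  4  3  2  0  2 -1  0  2  1  2  3  0]
 [ 6  2  0  4  5  3  6  3  4  6  4  1  1  4  5  2  4]
 [ 5  3  2  4  2  4  5  4  3 16 12 -1  2  0  3  1  2]
 [ 2  4  4  1  4 -1  2  2 10 12 12 14 11  1  1  1  4]
 [ 0  4  4  3  1  4  4  9 13 11 12  9 19 22 24  1  5]
 [ 6  4  4  3  2  6  4 12 15 14 14 17 23 23 13  2  3]
 [ 6  2  3  2  5  4 14 15 12 11 12 22 23 11 12  4  2]
 [ 0  2  0  2  5 12 11 13 13 13 22 22 11 14 13  4  0]
 [ 2  4  6  2  6 12 14 15 11 20 24 23 17 14  4  3  0]
 [ 2  6  2  3 14 12 16 11 14 22 21 16 14  6  4  2  1]
 [ 1  0  5 12 11 13 13 13 22 24 14 14 16  2  2  5  1]
 [ 2  5  8 13 11 12 15 22 23 24 15 16  4  4  5  5  7]
 [ 0 -1 13 13 13 15 15 25 
[... 1537 characters left out ...]
 352]
 [370 377 384 384 345 175 165 184 248 351 417 407 417 363 279 351 409]
 [365 363 370 372 372 356 285 203 315 424 411 418 394 346 360 410 365]
 [364 380 364 366 377 370 334 405 406 409 424 377 347 413 388 303 338]
 [378 366 375 372 373 367 394 458 416 410 406 424 424 400 319 349 402]
 [374 359 367 368 372 367 361 390 414 409 411 424 419 408 414 406 409]]
dark 103 [ 452.16860138 -235.79510069] ((452.0796203613281, -236.2745819091797), (17.04974365234375, 30.278528213500977), 18.89145278930664)
430 [-249.2 -225.7]
450 [-250.5 -228.3]
470 [-249. -225.]
490 [-247.8 -224.9]
510 [-248.3 -224.9]
530 [-248.3 -224.9]
550 [-247.7 -224.8]
570 [-247.1 -224.8]
590 [-247.1 -224.2]
610 [-247.7 -224.9]
```

The clip is set about 20° skew on the rule. Its ridge crosses the pointer's line (y ≈ −0.224) at x ≈ 0.447, against 0.452 at its centre. The leg's pointer is now at ≈0.467, so I'll draw it about 19 mm more and look.

servo_tool(
  motion=[0.4, 0, 0, 0, 0.8, 0, 0, 0, 1.2, 0, 0, 0, 1.6, 0, 0, 0, 1.9, 0, 0, 0, 1.9, 0, 0, 0, 1.9, 0, 0, 0],
)

```text
t: 5.7
tool_pos: [0.4547, 0.1632, 0.0233]
tcp_rot: [[-0.826, -0.564, 0.0], [-0.564, 0.826, 0.0], [-0.0, -0.0, -1.0]]
force: [5.8, 0.6, 1.4]
opening: 0.996
gripper_force: 2.4
```

```bash
cat > m.py <<'E'
import sys
from sc import *
k=sys.argv[1]
T,_=read_camera('top');S,D=read_camera('scene');np.savez(f'k{k}.npz',T=T,S=S,D=D)
z=lambda a,k:cv2.resize(a,None,fx=k,fy=k,interpolation=cv2.INTER_CUBIC)
a=z(S[170:225,320:385],9);b=z(T[195:275,280:320],6.1)
o=np.zeros((max(a.shape[0],b.shape[0]),a.shape[1]+b.shape[1],3),np.uint8);o[:a.shape[0],:a.shape[1]]=a;o[:b.shape[0],a.shape[1]:]=b;o=o[:,:800]
cv2.imwrite(f'pics/k{k}.png',o[:,:,::-1])
s=read_state();tr=rk(s['tool_pos'])[0];print(s['t'],'tcp',tr,'F',rk(s['force'])[0],s['opening'],s['gripper_force'])
P=pts('scene',D);yy,xx=np.mgrid[:420,:560];Q=rk(P.reshape(-1,3));gl=S.reshape(-1,3).astype(int)
kk=(abs(Q[:,2]-.053)<.0045)&(gl[:,2]>gl[:,0])&(abs(Q[:,0]-tr[0]+.019)<.015)
for y in np.arange(-.18,-.06,.01):
    m=kk&(abs(Q[:,1]-y)<.005)
    if m.sum():print(round(y,3),m.sum(),Q[m,0].min().round(4),Q[m,0].max().round(4))
E
python3 m.py 2
```

```text
5.8 tcp [ 0.46746558 -0.12186227  0.02324061] F [ 4.301373   -2.72703364  1.70632605] 1.0015150022345047 2.3598048090934753
-0.18 1 0.4443 0.4443
-0.17 3 0.4441 0.4442
-0.16 4 0.4438 0.446
-0.15 8 0.4439 0.4499
-0.14 10 0.4436 0.4497
-0.13 15 0.4453 0.4619
-0.12 8 0.4452 0.4515
-0.11 7 0.445 0.4492
-0.1 10 0.4447 0.4509
-0.09 15 0.4444 0.4527
-0.08 13 0.4442 0.4524
-0.07 5 0.4463 0.4522
```

View pics/k2.png

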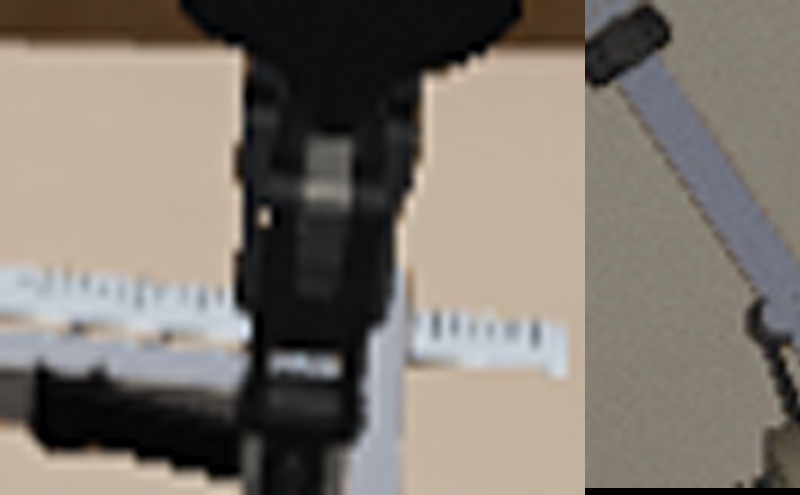

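The foot now hides the clip in the scene view. The pivot is visible in the top view, near (311.6,247), so I'll measure the draw from its shift against the first picture.

```bash
python3 - <<'E'
from sc import *
T0=np.load('top0.npz')['I'];T1=np.load('top1.npz')['I'];T2=np.load('k2.npz')['T']
g=lambda a:cv2.resize(cv2.cvtColor(a,cv2.COLOR_RGB2GRAY),None,fx=8,fy=8,interpolation=cv2.INTER_CUBIC)
A=g(T0)
for hw in((5,6),(6,7),(7,6)):
  c0=np.array([291,217]);t=A[(c0[1]-hw[1])*8:(c0[1]+hw[1])*8,(c0[0]-hw[0])*8:(c0[0]+hw[0])*8]
  p0=rk(plane('top',[c0],.056))[0]
  for nm,T in(('1',T1),('2',T2)):
    R=g(T)[200*8:270*8,280*8:330*8];r=cv2.matchTemplate(R,t,cv2.TM_CCOEFF_NORMED);_,v,_,l=cv2.minMaxLoc(r)
    c=np.array([280+l[0]/8+hw[0],200+l[1]/8+hw[1]]);p=rk(plane('top',[c],.056))[0];print(hw,nm,round(v,3),c,'draw mm',((p-p0)*1000).round(1))
E
```

```text
(5, 6) 1 0.965 [306.25  239.625] draw mm [-56.1  -0.5   0. ]
(5, 6) 2 0.967 [311.125 247.125] draw mm [-74.5  -0.3   0. ]
(6, 7) 1 0.967 [306.125 239.625] draw mm [-56.   -0.2   0. ]
(6, 7) 2 0.971 [311.125 247.125] draw mm [-74.5  -0.3   0. ]
(7, 6) 1 0.97 [306.125 239.625] draw mm [-56.   -0.2   0. ]
(7, 6) 2 0.972 [311.125 247.125] draw mm [-74.5  -0.3   0. ]
```

The top view (450.7) and the scene view (450.5) agree on the pointer's position. The ridge on the pointer's line is at ≈447.3, so I'll draw 2.8 mm more, centre on stem plus lever and check before closing.

servo_tool(
  motion=[0.15, 0.05, 0, 0, 0.28, 0.1, 0, 0, 0.28, 0.1, 0, 0, 0.28, 0.1, 0, 0],
)

```text
t: 6.3
tool_pos: [0.452, 0.1623, 0.0233]
tcp_rot: [[-0.826, -0.564, 0.001], [-0.564, 0.826, -0.0], [-0.0, -0.0, -1.0]]
force: [6.4, -0.8, 0.9]
opening: 0.999
gripper_force: 2.4
```

```bash
cat > d.py <<'E'
import sys
from sc import *
T0=np.load('top0.npz')['I'];T,_=read_camera('top');S,_=read_camera('scene');np.savez(f'd{sys.argv[1]}.npz',T=T,S=S)
g=lambda a:cv2.resize(cv2.cvtColor(a,cv2.COLOR_RGB2GRAY),None,fx=8,fy=8,interpolation=cv2.INTER_CUBIC)
c0=np.array([291,217])
t=g(T0)[(c0[1]-6)*8:(c0[1]+3)*8,(c0[0]-6)*8:(c0[0]+6)*8];p0=rk(plane('top',[c0],.056))[0]
R=g(T)[1600:2160,2240:2640];_,v,_,l=cv2.minMaxLoc(cv2.matchTemplate(R,t,cv2.TM_CCOEFF_NORMED))
c=[280+l[0]/8+6,200+l[1]/8+6];print(round(v,3),'draw',(1e3*(rk(plane('top',[c],.056))[0]-p0)).round(1))
s=read_state();print(s['t'],'tcp',rk(s['tool_pos'])[0],'F',rk(s['force'])[0],s['opening'],s['gripper_force'])
E
python3 d.py 3
```

```text
0.971 draw [-77.4  -0.5   0. ]
6.4 tcp [ 0.46473473 -0.12106472  0.02329617] F [ 5.01361777 -4.42097779  1.53792396] 1.0034959062271267 2.416337952017784
```

servo_tool(
  motion=[0, 0, 0, 0, 0, 0, 0, 0, 0, 0, 0, 0, 0, 0, 0, 0, 0, 0, 0, 0, 0, 0, 0, 0, 0, 0, 0, 0, 0, 0, 0, 0, 0, 0, 0, 0, 0, 0, 0, 0, 0, 0, 0, 0, 0, 0, 0, 0],
  hand=0,
  newtons=50,
)

```text
t: 7.9
tool_pos: [0.4549, 0.1597, 0.0243]
tcp_rot: [[-0.827, -0.562, 0.005], [-0.562, 0.827, -0.002], [-0.003, -0.005, -1.0]]
force: [14.6, -12.6, 5.9]
opening: 0.266
gripper_force: 54.7
```

```bash
python3 d.py 4; python3 - <<'E'
import numpy as np,cv2
f=np.load('d4.npz');z=lambda a,k:cv2.resize(a,None,fx=k,fy=k,interpolation=cv2.INTER_CUBIC)
cv2.imwrite('pics/d4.png',np.hstack([z(f['S'][170:240,320:390],5.7),z(f['T'][200:270,280:350],5.7)])[:,:,::-1])
E
```

```text
0.935 draw [-75.5   0.    0. ]
8.0 tcp [ 0.46564143 -0.12487007  0.02430549] F [  4.98279556 -19.20052667   5.94751177] 0.2642880309299272 54.66141934892221
```

View pics/d4.png

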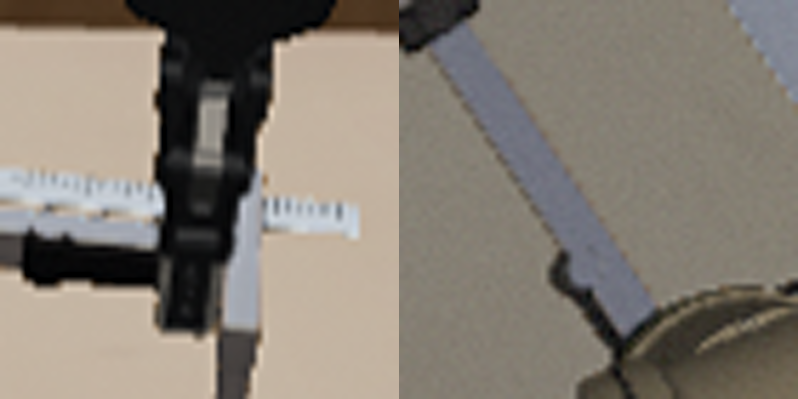

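The lever is shut and lies parallel to the stem, with the pads on the foot. The arm is strained sideways (−19 N) and sprang about 1 mm back, so I'll relieve the strain and restore the mark.

servo_tool(
  motion=[0.05, -0.15, 0, 0, 0.1, -0.3, 0, 0, 0.1, -0.4, 0, 0, 0.1, -0.4, 0, 0, 0.1, -0.4, 0, 0, 0.1, -0.4, 0, 0],
)

```text
t: 8.75
tool_pos: [0.4544, 0.1591, 0.0243]
tcp_rot: [[-0.825, -0.565, 0.003], [-0.565, 0.825, 0.001], [-0.003, -0.001, -1.0]]
force: [5.8, 0.8, 9.6]
opening: 0.261
gripper_force: 53.5
```

```bash
python3 d.py 5; python3 - <<'E'
from sc import *
A=np.load('d4.npz')['T'];B=np.load('d5.npz')['T'];
g=lambda a:cv2.resize(cv2.cvtColor(a,cv2.COLOR_RGB2GRAY),None,fx=8,fy=8,interpolation=cv2.INTER_CUBIC)
# d4->d5 pivot shift; plus pivot-disc-only match from top0
for nm,a,c0,b,h in(('4-5',A,(311,248),B,(6,-6,6,5)),('0-5',np.load('top0.npz')['I'],(291,217),B,(6,-6,5,1)),('0-3',np.load('top0.npz')['I'],(291,217),np.load('d3.npz')['T'],(6,-6,5,1)),('0-4',np.load('top0.npz')['I'],(291,217),A,(6,-6,5,1))):
    t=g(a)[(c0[1]+h[1])*8:(c0[1]+h[3])*8,(c0[0]-h[0])*8:(c0[0]+h[2])*8]
    R=g(b)[1600:2160,2240:2640];_,v,_,l=cv2.minMaxLoc(cv2.matchTemplate(R,t,cv2.TM_CCOEFF_NORMED))
    c=[280+l[0]/8+h[0],200+l[1]/8-h[1]];print(nm,round(v,3),(1e3*(rk(plane('top',[c],.056))-rk(plane('top',[c0],.056)))[0]).round(1))
E
```

```text
0.92 draw [-76.2  -0.1   0. ]
8.85 tcp [ 0.46494902 -0.12505807  0.02428168] F [ 4.50656516 -2.64688769 10.09721198] 0.2631495918777567 53.468446475849305
4-5 0.973 [-0.7 -0.1  0. ]
0-5 0.921 [-75.8  -0.4   0. ]
0-3 0.958 [-77.4  -0.5   0. ]
0-4 0.926 [-75.1  -0.2   0. ]
```

servo_tool(
  motion=[0.08, 0, 0, 0, 0.08, 0, 0, 0, 0.08, 0, 0, 0, 0.08, 0, 0, 0],
)

```text
t: 9.35
tool_pos: [0.4538, 0.1586, 0.0243]
tcp_rot: [[-0.825, -0.565, 0.003], [-0.565, 0.825, 0.001], [-0.003, -0.001, -1.0]]
force: [4.9, -0.5, 9.5]
opening: 0.261
gripper_force: 53.4
```

```bash
python3 d.py 6; python3 -c "
from rig import *
print(finish_job())"
```

```text
0.953 draw [-77.5  -0.2   0. ]
9.45 tcp [ 0.46418297 -0.12507931  0.02430403] F [ 4.44687642 -3.09530643  9.61073598] 0.2620341803953066 53.429972124126834
the job is handed in; nothing more can be done
None
```

Handed in at 9.45 s, verdict not shown: leg drawn about 77.5 mm and held at about 53 N with the lever shut, pointer within about 1 mm of the ridge by measurement (pointer and clip were hidden at the end); the clip sits about 20° skew, so I set to the ridge on the pointer's line, about 4 mm beyond the clip's centre, and the lever shut about 1–2 mm short before I drew the leg back out.

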